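# Hang the cleaning basket in the dryer's air stream

## Task

Take the loaded cleaning basket by its black handle off the drip stand (its stem springs out of the clip and the basket swings), bring it over the dryer's round collar, stop the swing there and let it hang still above the rim for two seconds. Then lower it until its bottom hangs about half-way down inside the collar, close to the middle and touching neither collar nor grille, keep it hanging still there for five seconds, and finish while still holding it so by the handle. Do not touch the basket or its stem with the gripper, do not tip it far over, set it down or let it bump into anything on the way, and leave the other things where they are.

Things in the scene. Friction and masses are not known exactly. Their poses are not given: they have to be found in the camera images.
- handle: Loose hanger handle, 0.14 kg, z up. Origin: centre of the underside of its round steel flange (48 mm across, 6 mm thick). On it stands a black grip block, 36 mm along x, 16 mm thick along y, 6 to 56 mm above the origin. Below, a 12 mm thick neck. At the start the flange rests on the drip stand's fork at height 260 mm, with the handle's axes along the stand's
- grip (a point): Middle of the black grip block, 34 mm above the handle's origin: grasp it here from above, fingers closing along the handle's y (16 mm thick)
- pivot (a point): Pivot at the lower end of the handle's neck, 20 mm below the handle's origin. Here the basket's stem hangs on a free cross link and swings both ways with almost no damping; it does not turn about z
- basket: The swinging load: steel stem 10 mm thick, at its foot a round lidded wire basket 66 mm across, 50 mm high, with watch parts. Origin at the pivot, z up along the stem. Lid 165 mm, bottom 215 mm below the pivot. Mass nominally 0.35 kg (plus or minus a quarter), centre of mass 183 mm below the pivot; a pendulum of about 187 mm length, period 0.87 s, that swings on for a minute
- foot (a point): Centre of the basket's bottom, 215 mm below the pivot along the stem
- stand: Fixed drip stand. Origin on the counter under the parked stem; a 14 mm post 90 mm behind it (stand's +x), as high as the fork. The fork's two prongs (tops 260 mm high, 8 mm thick, 18 mm apart, ending 30 mm before the stem) carry the flange beside the neck. Fork and clip open to the stand's -x: lift the handle a few mm and draw it out that way, clear after 60 mm. Base and dish below, 14 mm high
- clip (a point): Middle of the stand's spring clip on the parked stem's axis, 155 mm above the counter, 85 mm below the parked pivot. Two sprung jaws, 30 mm high, hold the stem loosely and let it go to the stand's -x with a snap at some 1.5 N, when the handle has been drawn about 20 mm and the stem leans 0.15 to 0.3 rad; the basket then swings by that angle
- dryer: Fixed bench dryer: flat grey box 215 x 160 mm, 30 mm high, on it a round aluminium collar (outer diameter 120, inner 112 mm, rim 62 mm above the counter) around a black grille 33 mm above the counter. Origin on the counter under the collar's centre; the control panel lies to its -x
- outlet (a point): Centre of the collar's open mouth, at the height of its rim, 62 mm above the counter
- mat_block: Turquoise rubber mat block 100 x 85 x 24 mm, loose, a bystander. Origin: centre of its underside
- loupe: Chrome eye loupe standing on its wide end, 35 mm across, 30 mm high, loose, a bystander. Origin: centre of its underside
- tin: Round lidded tin of gaskets, 75 mm across, 28 mm high, loose, a bystander. Origin: centre of its underside
- watch_holder: Spring clip holder with a slim gold wristwatch upright in it, base 80 x 70 mm, 126 mm high, loose, a bystander at the back. Origin: centre of its underside
- driver: Screwdriver 130 mm long lying on the counter, loose, a bystander. Origin: centre of its underside

How it is judged:
By the outcome, as a careful person would: the job done as asked, in the order asked, and still so for the second after the job is handed in, while the arm keeps its last pose, push and grip.
It also fails if it takes over 62 s, if anything falls off the work surface, if the arm or the gripper's body presses on something with over 40 N, if the wrist force passes 120 N, or if a joint passes its speed limit or range.

## Robot

A 6-joint arm with a two-finger parallel gripper is mounted at the origin on the work surface. World frame = base frame: x ahead of the robot, y to its left, z up, the work surface at z = 0. Lengths are in mm, angles in rad, forces in N, time in s.
With the tool pointing down it reaches from about 300 to 775 mm from the base axis. Payload 14.6 kg.
Tool frame: the origin (TCP) lies between the finger pads; the fingertips stand manip.nose_length ahead of it and the grasp point (between the pads) lies 11 mm behind it (manip.nose_length is the distance from the TCP to the fingertips, in mm); z points along the fingers, y is the line along which they close (so a half turn about z gives the same grasp; the last joint's range is limited). The gripper opens to 94 mm and grips with 3 to 60 N. Pads are 16 mm wide; open, the fingers measure 119 mm over their backs; the gripper's body (75 mm by 177 mm) begins 78 mm behind the grasp point.
Start: joints at [1.253, 0.3, 1.521, -0, 1.321, -0.067], TCP at [136.496, 532.783, 213.446] pointing down, gripper open.
Joint ranges: [-3.03, 3.03], [-0.79, 2.21], [0.23, 2.52], [-1.04, 4.18], [0, 3.07], [-2.55, 2.55]. Speed limits (rad/s): [2.22, 2.22, 2.57, 3.14, 3.14, 3.14].

## Interface

Orientations are given as [roll, pitch, yaw] about the fixed x, y, z axes, in that order (R = Rz(yaw) Ry(pitch) Rx(roll)).
In Python, from cell import manip, cams, job gives the robot as it stands.
- The arm moves only by the tool jog_arm, never from a script. Its argument "commands" is a list of rows, each an object of numbers: "dx", "dy", "dz": the shift along the tool's x, y, z each as a share of 40 mm, from -1 to 1; "ax", "ay", "az": the turn, a rotation vector about the tool's x, y, z each as a share of 10 degrees, from -1 to 1; "gripper": the closure, from 0 (fully open) to 1 (shut). A call has 1 to 10 rows; each row shifts and turns the commanded pose from where the row before left it, along the tool's axes as they then stand; what a row does not reach is not made up. A row lasts 1/8 s, in which the tool goes at most 62.5 mm and 10.7 degrees, less where a joint would pass 70% of its speed; a pose out of reach is approached as far as the arm can. A call with a number of a shift or a turn outside -1 to 1 is refused whole. A call with a gripper value outside its range is refused whole. The fingers move at their own pace and stop on an object; "squeeze" is the grip in N (left out, the last holds). Time passes only in rows, so rows that do not move let the fingers close. It gives the time, the measured TCP pose, the force, the opening and the grip force at its end, in the units of the state.
- manip.read_state(): the state, without advancing time (a new reading comes with each control period).
- cams.camera(name): name is "scene" or "top" or "wrist"; returns a dict with "image" (384x512x3 uint8, red, green, blue), "fx", "fy", "cx", "cy" (pixels), "dist_coeffs" ([k1, k2, p1, p2, k3] as OpenCV has them; the pictures are not rectified), "world_to_cam" (4x4, takes a point from world to camera coordinates). Camera axes: x right, y down, z forward; pixel columns grow to the right and rows downward; lengths in mm; the calibration is good to about 2 mm. A picture is of the moment at which its call begins. There is no depth.
- job.sign_off(): hands the job in; it is judged then, once.
The state is a dict: "clock": time; "joints": joint angles; "qd": joint speeds; "effort": joint torques, N m; "eef_pos": TCP position; "eef_rot": TCP orientation; "wrist_force": force on the tool from outside, world axes, zero at the start; "moment": the same for the moment, N m; "finger_gap": finger opening in mm; "finger_force": force on a finger pad.
Only numpy, scipy, OpenCV 4.12 (cv2) and the standard library are available. Lean on these libraries where they do the work, as an engineer would, in place of code of your own. Each camera call takes 0.05 s, during which the arm holds its last target. There are 200 camera calls.

## Working session

There is one attempt and no reset: what is moved stays moved. The work goes in short steps, Python scripts to look and compute and a tool call to move; the robot and the scene stay as the last step left them, time stands still between calls to the robot, and variables do not carry over. Pictures are saved under pics/ and viewed, at most 10 in all, crops included, and the job is handed in when it is done.

Besides the shell and the picture viewer there is one more tool, called after "Request:" in YAML: its name, and indented under it one key for each argument. jog_arm: Moves the arm, as the interface text tells. Shift numbers are shares of 40 mm and turn numbers shares of 10 degrees, none past 1 either way. Its arguments: {"type":"object","properties":{"commands":{"type":"array"},"squeeze":{"type":"number"}},"required":["commands"]}

```bash
ls; mkdir -p pics
cat > h.py <<'E'
import numpy as np, cv2
from cell import manip, cams, job
def snap(n,f=None):
    c=cams.camera(n)
    if f: cv2.imwrite(f'pics/{f}.png',c['image'][:,:,::-1])
    return c
def K(c): return np.array([[c['fx'],0,c['cx']],[0,c['fy'],c['cy']],[0,0,1.]])
def ray(c,uv):
    p=cv2.undistortPoints(np.array([[uv]],float),K(c),np.array(c['dist_coeffs'],float))[0,0]
    W=np.array(c['world_to_cam']);R=W[:3,:3];t=W[:3,3]
    d=R.T@np.array([p[0],p[1],1]);return -R.T@t,d/np.linalg.norm(d)
def plane(c,uv,z):
    o,d=ray(c,uv);return o+d*(z-o[2])/d[2]
def tri(*cu):
    A=np.zeros((3,3));b=np.zeros(3);rs=[ray(c,u) for c,u in cu]
    for o,d in rs:
        P=np.eye(3)-np.outer(d,d);A+=P;b+=P@o
    x=np.linalg.solve(A,b);return x,[np.linalg.norm((np.eye(3)-np.outer(d,d))@(x-o)) for o,d in rs]
def proj(c,p):
    W=np.array(c['world_to_cam']);r,_=cv2.Rodrigues(W[:3,:3])
    return cv2.projectPoints(np.array(p,float).reshape(-1,1,3),r,W[:3,3],K(c),np.array(c['dist_coeffs'],float))[0][:,0]
E
python3 - <<'E'
from h import *
import pickle
d={n:snap(n) for n in('scene','top','wrist')}
pickle.dump(d,open('c0.pkl','wb'))
im=np.hstack([d['scene']['image'],d['top']['image']])
cv2.imwrite('pics/s0.png',cv2.resize(d['scene']['image'],(800,600))[:,:,::-1])
cv2.imwrite('pics/t0.png',cv2.resize(d['top']['image'],(800,600))[:,:,::-1])
for n in d: 
  W=d[n]['world_to_cam'];print(n,-W[:3,:3].T@W[:3,3],W[2,:3],d[n]['fx'])
print(manip.nose_length, manip.read_state())
E
```

```text
pics
scene [1038.69626149  -68.26194755  887.77877427] [-0.53648503  0.06781127 -0.84118098] 394.06186668151906
top [ 457.49364663    6.72124326 1236.60894067] [ 0.13221475  0.00794471 -0.99118926] 408.2435631670345
wrist [ 63.57074612 550.83870328 385.44847337] [ 0.25238158 -0.06620779 -0.96536007] 285.15693221183454
8.0 {'clock': 0.15, 'joints': array([ 1.25340102e+00,  3.00337815e-01,  1.52144477e+00, -1.67325461e-05,
        1.32071465e+00, -6.65998372e-02]), 'qd': array([-0.0013762 , -0.00208208, -0.00160681, -0.0007252 , -0.0001759 ,
       -0.00180531]), 'effort': array([ 1.43192898e-03, -5.31957936e+01, -3.52821887e+01,  7.09058717e-02,
        2.35482148e-02, -8.21398271e-05]), 'eef_pos': array([136.44015322, 532.60054775, 213.017106  ]), 'eef_rot': array([-3.14068900e+00, -4.40282353e-05,  2.89080131e+00]), 'wrist_force': array([ 0.02806669, -0.58300427, -0.3025815 ]), 'moment': array([-0.0101535 , -0.05560255,  0.00936147]), 'finger_force': 0.0, 'finger_gap': 93.86427218359863}
```

View pics/s0.png

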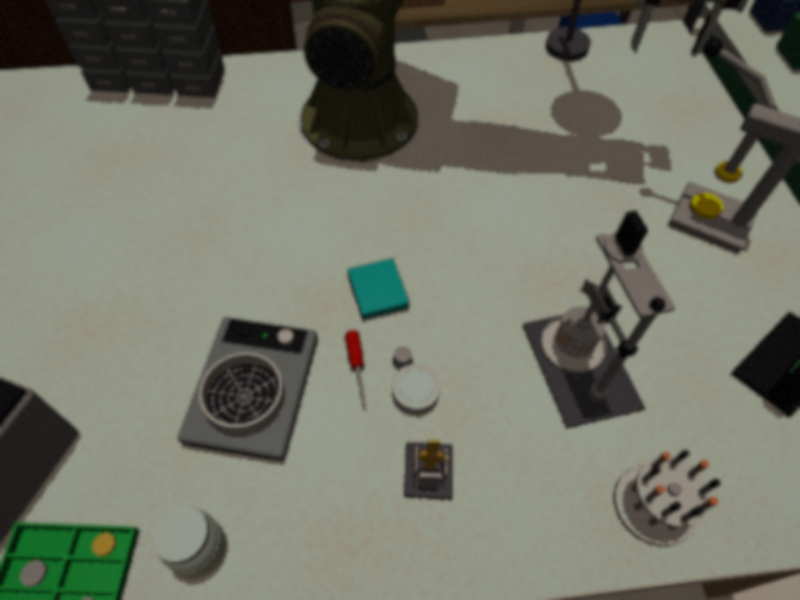

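View pics/t0.png

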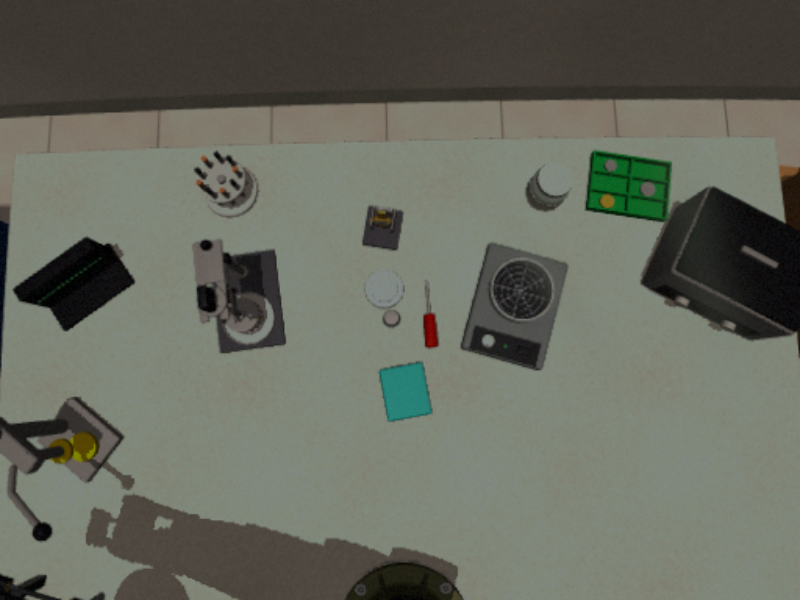

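Scene view (800×600): grip at (632,232), post knob (657,303), collar (240,392). Top view: grip (207,300), knob (206,245), collar (521,290). Now masks.

```bash
cat >> h.py <<'E'
def blob(c,box,f):
    x0,y0,x1,y1=box;im=c['image'][y0:y1,x0:x1].astype(int)
    m=f(im).astype(np.uint8);n,l,s,ce=cv2.connectedComponentsWithStats(m)
    if n<2: return None
    i=1+np.argmax(s[1:,4]);return ce[i]+[x0,y0],s[i]+[x0,y0,0,0,0],(l==i)
E
python3 - <<'E'
from h import *
import pickle
d=pickle.load(open('c0.pkl','rb'));s,t=d['scene'],d['top']
dark=lambda im:im.max(2)<45
g=blob(s,(388,132,418,166),dark);gt=blob(t,(122,180,142,205),dark)
k=blob(s,(412,186,428,202),dark);kt=blob(t,(124,150,140,162),dark)
for a in(g,gt,k,kt):print(a[0],a[1])
print('grip',tri((s,g[0]),(t,gt[0])));print('knob',tri((s,k[0]),(t,kt[0])))
# collar: rim bright ring
def crop(c,b,f,k=6):
    x0,y0,x1,y1=b;return cv2.resize(c['image'][y0:y1,x0:x1],None,fx=k,fy=k,interpolation=cv2.INTER_CUBIC)[:,:,::-1]
a=crop(t,(110,145,190,230),0,5);b=crop(s,(330,120,415,275),0,3.5)
a=cv2.resize(a,(400,425));b=cv2.resize(b,(298,543))
o=np.zeros((543,700,3),np.uint8);o[:425,:400]=a;o[:543,400:698]=b
cv2.imwrite('pics/z1.png',o)
cc=np.hstack([crop(t,(290,150,370,240),0,5),crop(s,(110,195,210,300),0,4)[:450]]) if 0 else None
A=crop(t,(290,150,370,240),0,4.5);B=crop(s,(110,195,210,300),0,4)
o=np.zeros((420,770,3),np.uint8);o[:A.shape[0],:A.shape[1]]=A;o[:B.shape[0],365:365+B.shape[1]]=B
cv2.imwrite('pics/z2.png',o)
E
```

```text
[403.14739884 149.54624277] [394 136  20  28 346]
[131.99421965 190.78612717] [126 183  13  17 173]
[420.25862069 194.87931034] [416 191   9   9  58]
[131.5 156.5] [128 154   8   6  36]
grip (array([590.50120443, 288.22208438, 290.4942353 ]), [np.float64(1.7123864400349478), np.float64(1.7123864400349913)])
knob (array([679.52926542, 299.26823   , 263.60098009]), [np.float64(1.9834096836849224), np.float64(1.9834096836849149)])
```

View pics/z1.png

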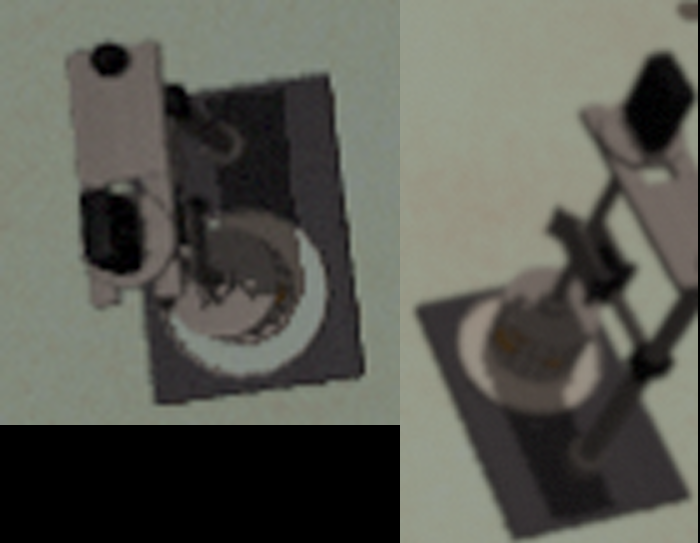

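View pics/z2.png

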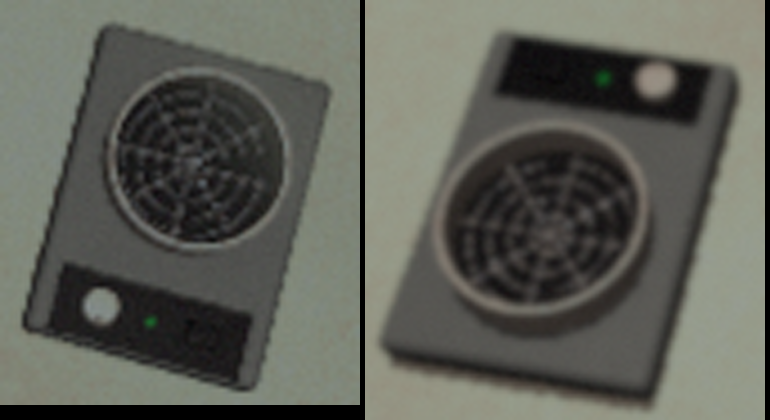

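Zooms: stand post knob straight behind grip, base edges give yaw; collar rim at top ≈(334,185), scene ≈(154,250) in native pixels. Fit them.

Run:
```python
from h import *
import pickle
d=pickle.load(open('c0.pkl','rb'));s,t=d['scene'],d['top']
def rim(c,box,c0,r,th):
    x0,y0,x1,y1=box;im=c['image'][y0:y1,x0:x1].astype(int);m=(im.min(2)>th).astype(np.uint8)
    v,u=np.nonzero(m);u=u+x0;v=v+y0
    k=np.hypot(u-c0[0],v-c0[1])<r
    h=cv2.convexHull(np.stack([u[k],v[k]],1).astype(np.int32))[:,0];return h
def circ(p):
    A=np.c_[2*p,np.ones(len(p))];x=np.linalg.lstsq(A,(p**2).sum(1),rcond=None)[0]
    return x[:2],np.sqrt(x[2]+x[:2]@x[:2])
for th in(100,115,130):
  for z in(55,62,69):
    o=[]
    for c,b,c0,r in((t,(305,158,362,212),(334,185.3),23),(s,(120,215,178,285),(154,249.8),31)):
        h=rim(c,b,c0,r,th);P=np.array([plane(c,q,z)[:2] for q in h]);cc,R=circ(P);o+=[cc.round(1),round(R,1),len(h)]
    print(th,z,o)
# stand base right edge (top view)
for z in(8,14):
  P=[plane(t,(110+x/5,145+y/5),z) for x,y in((328,75),(364,377),(157,404))]
  e=P[0]-P[1];f=P[1]-P[2];print(z,np.degrees(np.arctan2(e[1],e[0])),np.degrees(np.arctan2(f[0],-f[1])),[p.round(1) for p in P])
# other side fork long left edge (68,60)-(92,305)
P=[plane(t,(110+x/5,145+y/5),260) for x,y in((68,60),(92,305),(158,42),(178,290))]
for a,b in((0,1),(2,3)):
  e=P[a]-P[b];print('fork',np.degrees(np.arctan2(e[1],e[0])))
```

```text
100 55 [array([ 628.1, -238.3]), np.float64(58.6), 22, array([ 618.6, -244.5]), np.float64(62.4), 22]
100 62 [array([ 627.1, -236.8]), np.float64(58.3), 22, array([ 622.1, -243. ]), np.float64(61.8), 22]
100 69 [array([ 626.1, -235.4]), np.float64(57.9), 22, array([ 625.6, -241.5]), np.float64(61.3), 22]Traceback (most recent call last):
  File "<stdin>", line 16, in <module>
  File "<stdin>", line 8, in rim
TypeError: 'NoneType' object is not subscriptable
```

```bash
cat >> h.py <<'E'
from scipy.spatial.transform import Rotation as Rn
def rt(): 
    s=manip.read_state();return s,Rn.from_euler('xyz',s['eef_rot']).as_matrix()
def shift(target):
    s,R=rt();return (R.T@(np.array(target)-s['eef_pos'])/40).round(2)
E
python3 - <<'E'
from h import *
import pickle
d=pickle.load(open('c0.pkl','rb'));s,t=d['scene'],d['top']
for z in(8,14):
  P=[plane(t,(110+x/5,145+y/5),z) for x,y in((328,75),(364,377),(157,404))]
  e=P[0]-P[1];f=P[1]-P[2];print(z,np.degrees(np.arctan2(e[1],e[0])),np.degrees(np.arctan2(f[0],-f[1])),[p.round(1) for p in P])
P=[plane(t,(110+x/5,145+y/5),260) for x,y in((68,60),(92,305),(158,42),(178,290))]
for a,b in((0,1),(2,3)):
  e=P[a]-P[b];print('fork',np.degrees(np.arctan2(e[1],e[0])))
for n,u in dict(holder=(383,225),tin=(385,289),loupe=(391,317),press=(70,440)).items(): print(n,plane(t,np.array(u)/1.5625,15))
print(shift([480,280,330]),shift([520,280,360]))
E
```

```text
8 6.840111272837425 6.311184235301898 [array([722.2, 235.6,   8. ]), array([535.7, 213.3,   8. ]), array([521.8, 339.5,   8. ])]
14 6.8401112728374205 6.31118423530186 [array([720.9, 234.5,  14. ]), array([535.3, 212.3,  14. ]), array([521.4, 337.9,  14. ])]
fork 6.740475058290582
fork 5.41389144954758
holder [765.65157831  20.30797972  15.        ]
tin [638.49927146  18.97297263  15.        ]
loupe [583.78514644   8.5401681   15.        ]
press [357.5774632  633.83985533  15.        ]
[-9.89 -3.99 -2.92] [-10.86  -3.74  -3.67]
```

Request:
jog_arm:
  commands:
    - {"dz":-1}
    - {"dz":-1}
    - {"dz":-1}
    - {"dz":-0.5,"az":-0.5}
    - {"az":-1}
    - {"az":-0.7}

```text
schema error: expected keys dx, dy, dz, ax, ay, az, gripper
```

Request:
jog_arm:
  commands:
    - {"dx":0,"dy":0,"dz":-1,"ax":0,"ay":0,"az":0,"gripper":0}
    - {"dx":0,"dy":0,"dz":-1,"ax":0,"ay":0,"az":0,"gripper":0}
    - {"dx":0,"dy":0,"dz":-1,"ax":0,"ay":0,"az":-0.5,"gripper":0}
    - {"dx":0,"dy":0,"dz":-0.7,"ax":0,"ay":0,"az":-1,"gripper":0}
    - {"dx":0,"dy":0,"dz":0,"ax":0,"ay":0,"az":-0.6,"gripper":0}
    - {"dx":0,"dy":0,"dz":0,"ax":0,"ay":0,"az":0,"gripper":0}
  squeeze: 40

```text
clock: 0.9
eef_pos: [136.4, 532.7, 361.2]
eef_rot: [-3.141, -0.0, -3.027]
wrist_force: [0.2, 0.2, -0.5]
finger_gap: 93.8
finger_force: 0.0
```

```bash
python3 -c "
from h import *
s,R=rt();print(s['eef_pos'],np.degrees(s['eef_rot']),s['joints'],shift([540,282,360]))"
```

```text
[136.44379467 532.74631473 361.22602127] [-1.79981510e+02 -1.00966920e-02 -1.73406938e+02] [ 1.25345801e+00  2.36904226e-01  1.26431576e+00  2.48236962e-05
  1.64073952e+00 -4.32407264e-01] [-9.3  -7.39  0.03]
```

Request:
jog_arm:
  commands:
    - {"dx":-0.93,"dy":-0.74,"dz":0,"ax":0,"ay":0,"az":0,"gripper":0}
    - {"dx":-0.93,"dy":-0.74,"dz":0,"ax":0,"ay":0,"az":0,"gripper":0}
    - {"dx":-0.93,"dy":-0.74,"dz":0,"ax":0,"ay":0,"az":0,"gripper":0}
    - {"dx":-0.93,"dy":-0.74,"dz":0,"ax":0,"ay":0,"az":0,"gripper":0}
    - {"dx":-0.93,"dy":-0.74,"dz":0,"ax":0,"ay":0,"az":0,"gripper":0}
    - {"dx":-0.93,"dy":-0.74,"dz":0,"ax":0,"ay":0,"az":0,"gripper":0}
    - {"dx":-0.93,"dy":-0.74,"dz":0,"ax":0,"ay":0,"az":0,"gripper":0}
    - {"dx":-0.93,"dy":-0.74,"dz":0,"ax":0,"ay":0,"az":0,"gripper":0}
    - {"dx":-0.93,"dy":-0.74,"dz":0,"ax":0,"ay":0,"az":0,"gripper":0}
    - {"dx":-0.93,"dy":-0.74,"dz":0,"ax":0,"ay":0,"az":0,"gripper":0}

```text
clock: 2.15
eef_pos: [541.3, 280.7, 360.8]
eef_rot: [-3.141, -0.001, -3.029]
wrist_force: [1.0, 1.5, 1.4]
finger_gap: 93.5
finger_force: 0.0
```

Run:
```python
from h import *
import pickle
c=snap('wrist');pickle.dump(c,open('w1.pkl','wb'))
cv2.imwrite('pics/w1.png',cv2.resize(c['image'],(800,600),interpolation=cv2.INTER_CUBIC)[:,:,::-1])
s,R=rt();print(s['eef_pos'],s['clock'],s['qd'].round(3));print(proj(c,[590.5,288.2,316])*1.5625, proj(c,[679.5,299.3,264])*1.5625)
```

```text
[544.76484493 277.49370532 359.64849524] 2.2 [ 0.054 -0.04   0.092  0.002 -0.018  0.095]
[[402.90194728 417.11183066]] [[403.14604105 491.0308315 ]]
```

View pics/w1.png

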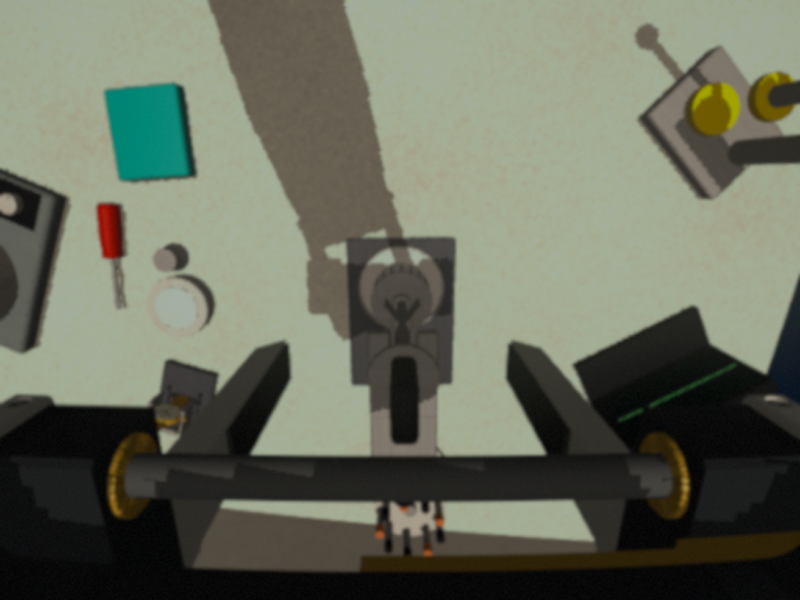

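Wrist view: grip block at (404,400), spanning columns ≈390–418 and rows 357–443, squarely between the fingers; the base is parallel to the image axes so the yaw is right.

Run:
```python
from h import *
import pickle
d=pickle.load(open('c0.pkl','rb'));s,t=d['scene'],d['top'];c=pickle.load(open('w1.pkl','rb'))
g=blob(c,(244,222,274,290),lambda im:im.max(2)<36);print(g[0],g[1])
m=g[2];ys=np.nonzero(m.any(1))[0]
for y in ys[::6]: 
  x=np.nonzero(m[y])[0];print(y+222,x.min()+244,x.max()+244)
x0,y0,w,h,_=g[1]
u=g[0]
print(tri((c,u),(t,(131.99,190.79))),tri((c,u),(s,(403.15,149.55))),tri((c,u),(t,(131.99,190.79)),(s,(403.15,149.55))))
for z in (313,316): print(plane(c,(x0+w/2,y0+h),z))
n=s['image'];
st,R=rt();print(st['eef_pos'],st['clock'])
```

```text
[258.30116279 255.68139535] [250 229  18  54 860]
229 253 263
235 251 265
241 251 266
247 250 266
253 250 267
259 250 266
265 251 266
271 251 266
277 251 266
(array([590.47907455, 287.41051175, 293.28490267]), [np.float64(1.8658259809579065), np.float64(1.8658259809577717)]) (array([592.09639519, 288.9902311 , 292.42088831]), [np.float64(0.06073987025428376), np.float64(0.060739870254341306)]) (array([591.25053087, 288.20119287, 291.79383752]), [np.float64(1.3656656123495567), np.float64(2.4434845282649347), np.float64(1.1263266759221837)])
[607.92012332 291.27966133 313.        ]
[605.99769334 291.01111451 316.        ]
[544.76484493 277.49370532 359.64849524] 2.2
```

Request:
jog_arm:
  commands:
    - {"dx":-0.6,"dy":-0.15,"dz":0,"ax":0,"ay":0,"az":0,"gripper":0}
    - {"dx":-0.5,"dy":0,"dz":0,"ax":0,"ay":0,"az":0,"gripper":0}
    - {"dx":0,"dy":0,"dz":0,"ax":0,"ay":0,"az":0,"gripper":0}
    - {"dx":0,"dy":0,"dz":0,"ax":0,"ay":0,"az":0,"gripper":0}

```text
clock: 2.7
eef_pos: [584.0, 280.9, 361.2]
eef_rot: [-3.141, -0.001, -3.027]
wrist_force: [-0.3, 0.5, -0.2]
finger_gap: 94.0
finger_force: 0.0
```

Run:
```python
from h import *
s,R=rt();print(s['eef_pos'],np.degrees(s['eef_rot']),shift([590.7,288.3,283]),s['wrist_force'])
```

```text
[584.01413375 280.94115214 361.20644723] [-1.79991973e+02 -3.12497154e-02 -1.73419045e+02] [-0.19  0.16  1.96] [-0.31164389  0.47530922 -0.17442479]
```

Request:
jog_arm:
  commands:
    - {"dx":-0.19,"dy":0.16,"dz":0,"ax":0,"ay":0,"az":0,"gripper":0}
    - {"dx":0,"dy":0,"dz":0.6,"ax":0,"ay":0,"az":0,"gripper":0}
    - {"dx":0,"dy":0,"dz":0.6,"ax":0,"ay":0,"az":0,"gripper":0.3}
    - {"dx":0,"dy":0,"dz":0.5,"ax":0,"ay":0,"az":0,"gripper":0.5}
    - {"dx":0,"dy":0,"dz":0.26,"ax":0,"ay":0,"az":0,"gripper":0.6}
    - {"dx":0,"dy":0,"dz":0,"ax":0,"ay":0,"az":0,"gripper":0.6}
    - {"dx":0,"dy":0,"dz":0,"ax":0,"ay":0,"az":0,"gripper":0.6}

```text
clock: 3.58
eef_pos: [591.4, 288.2, 284.2]
eef_rot: [3.141, 0.001, -3.026]
wrist_force: [-0.3, 0.9, -0.3]
finger_gap: 47.5
finger_force: 0.0
```

Run:
```python
from h import *
s,R=rt();print(s['eef_pos'],shift([590.7,288.3,283]),s['wrist_force'],s['finger_gap'],s['clock'])
c=snap('wrist');im=c['image']
# crop around the fingers
cv2.imwrite('pics/w2.png',cv2.resize(im[190:340,180:340],(640,600),interpolation=cv2.INTER_CUBIC)[:,:,::-1])
```

```text
[591.44969361 288.21423261 284.18100566] [0.02 0.   0.03] [-0.2502516   0.86522049 -0.2814216 ] 47.49566758681395 3.575
```

View pics/w2.png

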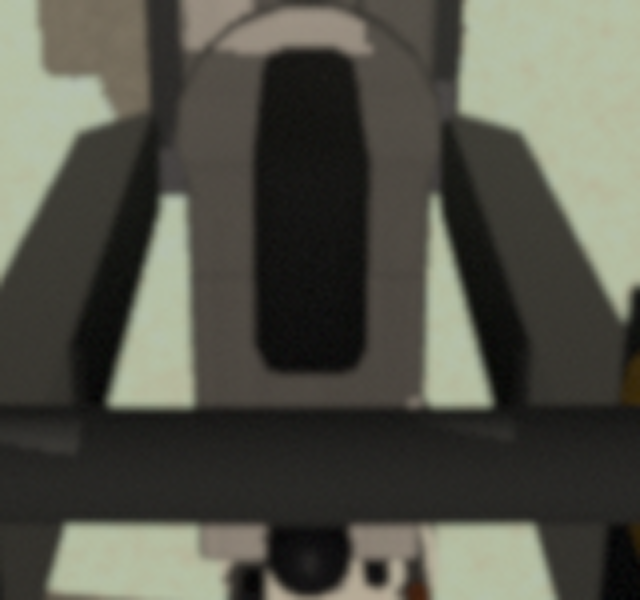

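Close-up: grip block centred at column ~310 against finger middle ~300, i.e. about 1.7 mm to +y; correct then close.

Request:
jog_arm:
  commands:
    - {"dx":0,"dy":0.04,"dz":0.02,"ax":0,"ay":0,"az":0,"gripper":0.7}
    - {"dx":0,"dy":0,"dz":0,"ax":0,"ay":0,"az":0,"gripper":1}
    - {"dx":0,"dy":0,"dz":0,"ax":0,"ay":0,"az":0,"gripper":1}
    - {"dx":0,"dy":0,"dz":0,"ax":0,"ay":0,"az":0,"gripper":1}
    - {"dx":0,"dy":0,"dz":0,"ax":0,"ay":0,"az":0,"gripper":1}
  squeeze: 40

```text
clock: 4.25
eef_pos: [591.2, 289.7, 282.3]
eef_rot: [3.141, 0.0, -3.026]
wrist_force: [0.4, -0.0, 0.4]
finger_gap: 15.4
finger_force: 40.0
```

Request:
jog_arm:
  commands:
    - {"dx":0,"dy":0,"dz":-0.15,"ax":0,"ay":0,"az":0,"gripper":1}
    - {"dx":0,"dy":0,"dz":0,"ax":0,"ay":0,"az":0,"gripper":1}
    - {"dx":0.25,"dy":0,"dz":0,"ax":0,"ay":0,"az":0,"gripper":1}
    - {"dx":0.25,"dy":0,"dz":0,"ax":0,"ay":0,"az":0,"gripper":1}

```text
clock: 4.75
eef_pos: [570.6, 287.2, 288.0]
eef_rot: [-3.141, -0.0, -3.026]
wrist_force: [1.3, -0.6, -4.0]
finger_gap: 15.6
finger_force: 40.0
```

Request:
jog_arm:
  commands:
    - {"dx":0.3,"dy":0,"dz":0,"ax":0,"ay":0,"az":0,"gripper":1}
    - {"dx":0.3,"dy":0,"dz":0,"ax":0,"ay":0,"az":0,"gripper":1}
    - {"dx":0.3,"dy":0,"dz":0,"ax":0,"ay":0,"az":0,"gripper":1}
    - {"dx":0.3,"dy":0,"dz":0,"ax":0,"ay":0,"az":0,"gripper":1}
    - {"dx":0.3,"dy":0,"dz":0,"ax":0,"ay":0,"az":0,"gripper":1}
    - {"dx":0.3,"dy":0,"dz":0,"ax":0,"ay":0,"az":0,"gripper":1}
    - {"dx":0.3,"dy":0,"dz":0,"ax":0,"ay":0,"az":0,"gripper":1}
    - {"dx":0,"dy":0,"dz":-0.3,"ax":0,"ay":0,"az":0,"gripper":1}
    - {"dx":0,"dy":0,"dz":-0.5,"ax":0,"ay":0,"az":0,"gripper":1}
    - {"dx":0,"dy":0,"dz":-0.5,"ax":0,"ay":0,"az":0,"gripper":1}

```text
clock: 6.0
eef_pos: [488.1, 277.6, 341.7]
eef_rot: [3.141, 0.001, -3.026]
wrist_force: [-1.3, -0.4, -4.1]
finger_gap: 16.2
finger_force: 40.0
```

```bash
cat > seq.py <<'E'
from h import *
import pickle,sys
L=[]
for i in range(int(sys.argv[2])):
    c=snap(sys.argv[1]);st=manip.read_state();L.append((st['clock'],st['eef_pos'],st['wrist_force'],c))
    print(round(st['clock'],3),st['eef_pos'].round(1),st['wrist_force'].round(2))
pickle.dump(L,open(sys.argv[3],'wb'))
E
python3 seq.py wrist 10 q1.pkl
python3 - <<'E'
from h import *
import pickle
L=pickle.load(open('q1.pkl','rb'))
o=np.hstack([np.vstack([cv2.resize(L[i][3]['image'],(399,299)) for i in p]) for p in((0,4),(2,6))])
cv2.imwrite('pics/q1.png',o[:,:,::-1])
E
```

```text
6.05 [488.5 277.8 344.6] [-0.34 -0.19 -0.19]
6.1 [488.5 277.8 343. ] [-1.16 -0.06 -3.64]
6.15 [488.3 277.8 341.3] [-0.83  0.07 -5.19]
6.2 [488.  277.7 340.1] [-0.02  0.16 -4.62]
6.25 [487.9 277.6 339.5] [ 1.02  0.34 -4.87]
6.3 [487.8 277.6 339.4] [-0.21  0.08 -4.31]
6.35 [487.8 277.6 339.4] [ 0.16  0.82 -4.52]
6.4 [487.9 277.6 339.5] [ 0.29 -0.03 -4.09]
6.45 [487.9 277.6 339.6] [ 0.42 -0.47 -4.33]
6.5 [487.9 277.6 339.8] [ 0.12  0.43 -3.31]
```

View pics/q1.png

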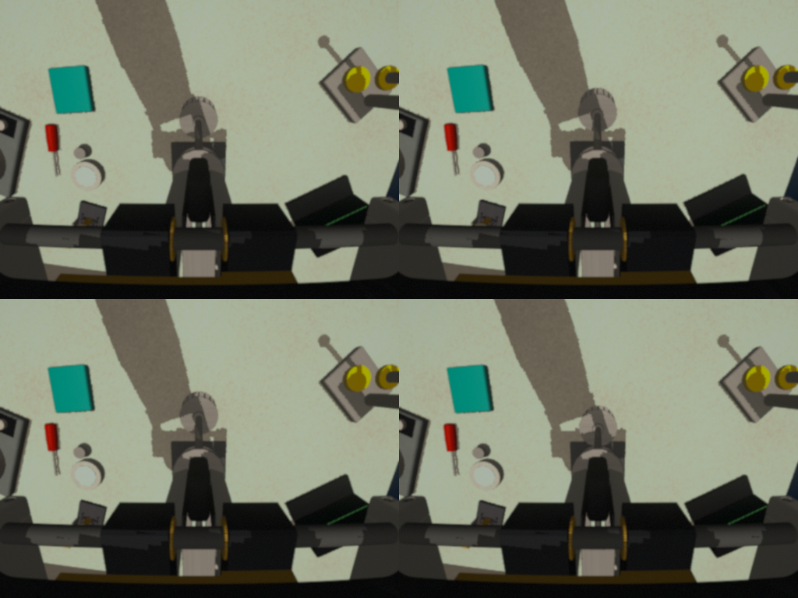

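The lid (grey disc) shows clearly in the wrist view below the gripper, near (255,145) native in the first frame, swinging along the image rows only. Track it by masked template match.

```bash
python3 seq.py wrist 18 q2.pkl >/dev/null
cat > trk.py <<'E'
from h import *
import pickle,sys
W0=2*np.pi/0.87
def track(L,box=(180,60,330,240)):
    T=np.load('tpl.npy');M=np.load('tplm.npy');x0,y0,x1,y1=box;o=[]
    for t,p,f,c in L:
        r=cv2.matchTemplate(c['image'][y0:y1,x0:x1],T,cv2.TM_SQDIFF,mask=M)
        _,_,mn,_=cv2.minMaxLoc(r);q=np.array(mn,float)
        i,j=mn[1],mn[0]
        if 0<i<r.shape[0]-1: a,b,d=r[i-1,j],r[i,j],r[i+1,j];q[1]+=.5*(a-d)/(a-2*b+d+1e-9)
        if 0<j<r.shape[1]-1: a,b,d=r[i,j-1],r[i,j],r[i,j+1];q[0]+=.5*(a-d)/(a-2*b+d+1e-9)
        uv=q+[x0+(T.shape[1]-1)/2,y0+(T.shape[0]-1)/2]
        P=plane(c,uv,p[2]-43-165);o.append([t,*uv,*(P[:2]-p[:2]),r[i,j]])
    return np.array(o)
def fit(o,w=W0,mean=None):
    t=o[:,0]-o[-1,0];A=np.c_[np.ones(len(t)),np.cos(w*t),np.sin(w*t)];res=[]
    for k in(3,4):
        y=o[:,k]
        x=np.linalg.lstsq(A,y,rcond=None)[0] if mean is None else np.r_[mean[k-3],np.linalg.lstsq(A[:,1:],y-mean[k-3],rcond=None)[0]]
        res.append([*x,np.std(y-A@x)])
    return np.array(res)   # mean, pos, vel/w at last time, resid
E
python3 - <<'E'
from trk import *
L=pickle.load(open('q1.pkl','rb'))+pickle.load(open('q2.pkl','rb'))
T=L[0][3]['image'][122:168,231:277].copy()
M=np.zeros((46,46,3),np.uint8);cv2.circle(M,(23,23),22,(1,1,1),-1)
np.save('tpl.npy',T);np.save('tplm.npy',M)
o=track(L);np.set_printoptions(suppress=True,precision=2,linewidth=120);print(o[::2])
for w in np.array([.84,.87,.9]): print(w,fit(o[4:],2*np.pi/w))
cv2.imwrite('pics/q2.png',np.hstack([cv2.resize(L[i][3]['image'][80:220,190:320],None,fx=2,fy=2) for i in(0,6,12)])[:,:,::-1])
E
```

```text
[[      6.05     253.48     144.56     -37.51      -6.88       3.  ]
 [      6.15     253.23     143.04     -37.69      -6.79  352763.  ]
 [      6.25     253.59     143.75     -37.8       -6.63  290271.  ]
 [      6.35     255.39     155.18     -23.47      -2.71 2500503.  ]
 [      6.45     208.        92.56     -96.22     -72.02 3016483.  ]
 [      6.55     207.73      92.14     -96.54     -72.36 3017683.  ]
 [      6.65     207.53      91.63     -97.01     -72.62 3021115.  ]
 [      6.75     207.8       91.89     -96.7      -72.23 3024799.  ]
 [      6.85     207.74      92.02     -96.55     -72.32 3038643.  ]
 [      6.95     253.49     143.38     -38.54      -6.92  212251.  ]
 [      7.05     253.76     144.25     -37.46      -6.4   376827.  ]
 [      7.15     253.65     143.97     -37.8       -6.61  129479.  ]
 [      7.25     207.72      91.59     -97.1      -72.35 3040903.  ]
 [      7.35     214.02      89.46    -100.56     -64.58 3026987.  ]]
0.84 [[-72.39 -34.51 -19.56  15.59]
 [-44.1  -36.52 -17.92  15.71]]
0.87 [[-72.35 -31.62 -24.55  15.94]
 [-44.09 -33.96 -23.42  15.86]]
0.9 [[-72.3  -27.89 -28.5   16.69]
 [-44.07 -30.44 -27.9   16.45]]
```

View pics/q2.png

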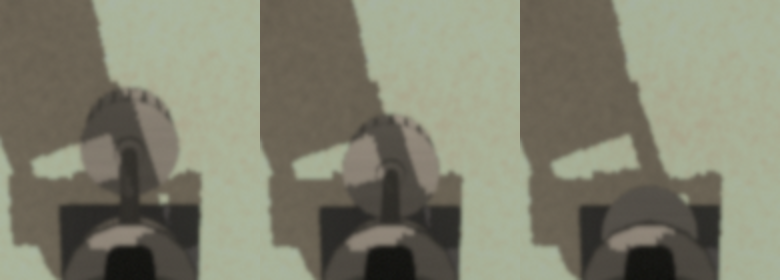

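Lid's leading edge (top row ≈124, 137, 172 native in the three frames) is always visible; it goes behind the flange only at the back. I'll measure that edge by differencing against the back-swing frame.

```bash
cat > edge.py <<'E'
from trk import *
PH=np.linspace(-.5,.5,201)
def rows(c,p,R):
    f=R[:,0]*[1,1,0];f/=np.linalg.norm(f);z=np.array([0,0,1.]);piv=p-43*z;out=[]
    for D in(165,215):
        P=piv+np.outer(D*np.sin(PH)+33*np.cos(PH),f)+np.outer(-D*np.cos(PH)+33*np.sin(PH),z)
        out.append(proj(c,P)[:,1])
    return np.min(out,0)
def edges(L,bg,R,cols=(246,263),r0=90,r1=185,th=22):
    o=[]
    for t,p,f,c in L:
        d=np.abs(cv2.GaussianBlur(c['image'],(0,0),1).astype(int)-cv2.GaussianBlur(bg,(0,0),1)).sum(2)[r0:r1,cols[0]:cols[1]].mean(1)
        k=np.nonzero(d>th)[0]
        if len(k)==0: continue
        i=k[0]; e=r0+i-((d[i]-th)/(d[i]-d[i-1]+1e-9) if i else 0)
        r=rows(c,p,R);o.append([t,e,np.interp(-e,-r,PH) if r[0]>r[-1] else np.interp(e,r,PH)])
    return np.array(o)
def sfit(o,w):
    t=o[:,0];A=np.c_[np.ones(len(t)),np.cos(w*t),np.sin(w*t)];x=np.linalg.lstsq(A,o[:,2],rcond=None)[0]
    return x,np.std(o[:,2]-A@x)
E
python3 - <<'E'
from edge import *
L=pickle.load(open('q1.pkl','rb'))[5:]+pickle.load(open('q2.pkl','rb'))
s,R=rt();np.set_printoptions(suppress=True,precision=3,linewidth=120)
for k in (6,7): print(L[k][0])
bg=L[6][3]['image']
o=edges(L,bg,R);print(o)
g=o[o[:,2]>-.1]
for T in(.82,.84,.86,.87,.88,.9,.92): print(T,*sfit(g,2*np.pi/T))
E
```

```text
6.6
6.65
[[  6.3   125.44    0.132]
 [  6.35  135.684   0.061]
 [  6.4   146.608  -0.015]
 [  6.45  156.559  -0.086]
 [  6.5   166.951  -0.16 ]
 [  6.7   168.94   -0.176]
 [  6.75  157.762  -0.096]
 [  6.8   148.663  -0.031]
 [  6.85  137.589   0.047]
 [  6.9   127.317   0.118]
 [  6.95  119.194   0.174]
 [  7.    113.857   0.211]
 [  7.05  112.373   0.221]
 [  7.1   114.738   0.205]
 [  7.15  120.77    0.163]
 [  7.2   129.601   0.102]
 [  7.25  140.478   0.026]
 [  7.3   151.189  -0.049]
 [  7.35  159.566  -0.109]
 [  7.4   169.017  -0.176]]
0.82 [ 0.011 -0.179 -0.088] 0.028824112494649206
0.84 [ 0.009 -0.146  0.147] 0.01876684701131991
0.86 [0.008 0.084 0.195] 0.008693280885577175
0.87 [0.008 0.177 0.119] 0.003859982162170732
0.88 [0.008 0.213 0.007] 0.0020272074114199502
0.9 [ 0.01   0.104 -0.183] 0.010930163927549499
0.92 [ 0.012 -0.101 -0.179] 0.019707633134272217
```

Request:
jog_arm:
  commands:
    - {"dx":0,"dy":0,"dz":0,"ax":0,"ay":0,"az":0,"gripper":1}
    - {"dx":0,"dy":0,"dz":0,"ax":0,"ay":0,"az":0,"gripper":1}
    - {"dx":0,"dy":0,"dz":0,"ax":0,"ay":0,"az":0,"gripper":1}
    - {"dx":0.585,"dy":0,"dz":0,"ax":0,"ay":0,"az":0,"gripper":1}
    - {"dx":0.585,"dy":0,"dz":0,"ax":0,"ay":0,"az":0,"gripper":1}
    - {"dx":0,"dy":0,"dz":0,"ax":0,"ay":0,"az":0,"gripper":1}
    - {"dx":0,"dy":0,"dz":0,"ax":0,"ay":0,"az":0,"gripper":1}

```text
clock: 8.28
eef_pos: [441.8, 272.3, 340.4]
eef_rot: [3.142, 0.0, -3.026]
wrist_force: [-0.6, 1.0, -4.4]
finger_gap: 15.6
finger_force: 40.0
```

```bash
python3 seq.py wrist 18 q3.pkl |sed -n '1p;18p'
python3 - <<'E'
from h import *
import pickle
L=pickle.load(open('q3.pkl','rb'))
np.set_printoptions(suppress=True,precision=1,linewidth=150)
S=[cv2.GaussianBlur(l[3]['image'],(0,0),1)[90:190,246:263].mean(1).sum(1) for l in L]
S=np.array(S);print(S[::3,::4])
D=np.abs(L[0][3]['image'].astype(int)-L[9][3]['image']).sum(2)[80:190,215:295];print(D.max(),np.argwhere(D>60).shape)
cv2.imwrite('pics/q3.png',np.hstack([cv2.resize(L[i][3]['image'][80:220,190:320],None,fx=2,fy=2) for i in(0,9,)]+[np.repeat(cv2.resize(np.clip(np.abs(L[0][3]['image'].astype(int)-L[9][3]['image']).sum(2)[80:220,190:320]*2,0,255).astype(np.uint8),None,fx=2,fy=2)[:,:,None],3,2)])[:,:,::-1])
E
```

```text
8.325 [441.9 272.3 340.2] [-0.35  0.11 -4.07]
9.175 [441.4 272.3 340.3] [-0.43 -0.35 -4.1 ]
[[485.8 486.7 484.6 485.8 484.5 485.5 483.5 480.7 466.5 466.9 450.8 428.6 408.3 391.1 285.7 252.4 252.6 254.  261.5 254.5 223.8 177.4 171.  172.6
  166.4]
 [485.9 487.4 485.3 486.9 485.3 485.5 483.8 481.8 466.1 464.7 451.9 432.1 376.6 273.1 261.2 249.5 244.2 243.8 234.8 236.8 197.5 172.4 171.9 164.8
  164.7]
 [485.9 487.1 485.  486.6 484.8 485.9 483.4 481.7 465.8 464.4 452.3 430.9 388.2 279.  260.8 251.3 245.5 242.6 233.9 237.8 197.6 170.7 171.4 165.1
  164.2]
 [484.5 486.5 485.1 486.3 484.6 485.2 482.9 480.6 466.4 467.6 452.1 430.5 414.5 393.9 294.2 253.6 255.8 252.1 258.3 254.5 223.4 178.2 172.9 172.4
  166.8]
 [484.8 485.9 484.  485.3 483.9 484.9 482.5 480.2 466.4 467.9 451.5 430.4 414.1 396.7 373.1 309.2 243.2 261.3 266.6 276.9 233.2 207.2 179.6 173.6
  173.8]
 [484.2 486.5 483.9 485.8 484.1 484.7 482.6 480.5 466.4 467.9 451.5 430.4 414.5 397.2 372.5 289.1 249.8 259.6 266.6 276.4 229.6 204.5 178.5 172.7
  173.5]]
66 (3, 2)
```

View pics/q3.png

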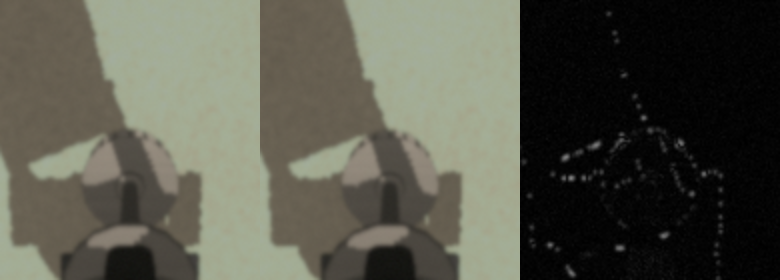

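Residual swing small now: the lid edge moves only between rows ≈139 and 150, no sideways motion. Fit and cancel it.

```bash
cat > e2.py <<'E'
from edge import *
def edges2(L,R,th=340,cols=(246,263),r0=110,r1=175):
    o=[]
    for t,p,f,c in L:
        d=cv2.GaussianBlur(c['image'],(0,0),1)[r0:r1,cols[0]:cols[1]].mean(1).sum(1)
        i=np.nonzero(d<th)[0][0];e=r0+i-(th-d[i])/(d[i-1]-d[i]+1e-9)
        r=rows(c,p,R);o.append([t,e,np.interp(-e,-r,PH)])
    return np.array(o)
E
python3 - <<'E'
from e2 import *
L=pickle.load(open('q3.pkl','rb'));s,R=rt();np.set_printoptions(suppress=True,precision=4)
o=edges2(L,R);print(o[::3],s['clock'])
for T in(.86,.875,.88,.89):
  x,r=sfit(o,2*np.pi/T);w=2*np.pi/T;ph=np.arctan2(x[2],x[1])/w;A=np.hypot(x[1],x[2])
  k=np.ceil((s['clock']-ph)/T);print(T,x[0],A,A*190.8,'next max',ph+k*T,'min',ph+(k-.5)*T,r)
E
```

```text
[[  8.325  144.1159   0.0008]
 [  8.475  139.1683   0.0357]
 [  8.625  139.5575   0.033 ]
 [  8.775  144.4586  -0.0016]
 [  8.925  148.8712  -0.0328]
 [  9.075  148.2159  -0.0283]] 9.175
0.86 0.0014233069789498273 0.03797376838041248 7.245395006982701 next max 9.407856346819814 min 8.977856346819815 0.0010670905496483409
0.875 0.0013649553473855187 0.03766981903656716 7.187401472177014 next max 9.419559753809333 min 8.982059753809333 0.0007411720109337941
0.88 0.0013451947667200736 0.03755847642125518 7.166157301175488 next max 9.423468667904531 min 8.983468667904532 0.0008551736784228706
0.89 0.0013052304478586563 0.03732386753907158 7.121393926454858 next max 9.431297699251447 min 8.986297699251447 0.0012624738481080227
```

Request:
jog_arm:
  commands:
    - {"dx":0,"dy":0,"dz":0,"ax":0,"ay":0,"az":0,"gripper":1}
    - {"dx":0.167,"dy":0,"dz":0,"ax":0,"ay":0,"az":0,"gripper":1}
    - {"dx":0.02,"dy":0,"dz":0,"ax":0,"ay":0,"az":0,"gripper":1}
    - {"dx":0,"dy":0,"dz":0,"ax":0,"ay":0,"az":0,"gripper":1}

```text
clock: 9.68
eef_pos: [433.9, 271.4, 340.4]
eef_rot: [3.141, 0.0, -3.026]
wrist_force: [0.8, 0.7, -5.0]
finger_gap: 15.8
finger_force: 40.0
```

```bash
python3 seq.py wrist 12 q4.pkl|sed -n '1p;12p';python3 - <<'E'
from e2 import *
L=pickle.load(open('q4.pkl','rb'));s,R=rt();np.set_printoptions(suppress=True,precision=4)
o=edges2(L,R);print(o[::2]);x,r=sfit(o,2*np.pi/.875);print(x,np.hypot(x[1],x[2]),r)
y0=433.5
print(s['eef_pos'],s['eef_rot'],shift([624,-240,348]))
E
```

```text
9.725 [434.  271.4 340.3] [ 0.62  0.28 -4.75]
10.275 [434.  271.4 340.2] [-0.53 -0.96 -3.84]
[[  9.725  144.4262  -0.0014]
 [  9.825  144.4934  -0.0019]
 [  9.925  144.4895  -0.0019]
 [ 10.025  144.1279   0.0007]
 [ 10.125  144.0437   0.0013]
 [ 10.225  143.998    0.0017]]
[ 0.0005 -0.     -0.0025] 0.0024892634509327276 0.0007346057634918412
[434.0072 271.3779 340.2468] [-3.1416  0.     -3.0259] [ -3.24 -13.25  -0.19]
```

Swing is now 0.0025 rad. Transport with a swing-free trapezoid (ramps of exactly one period).

Request:
jog_arm:
  commands:
    - {"dx":-0.033,"dy":-0.135,"dz":-0.002,"ax":0,"ay":0,"az":0,"gripper":1}
    - {"dx":-0.066,"dy":-0.27,"dz":-0.004,"ax":0,"ay":0,"az":0,"gripper":1}
    - {"dx":-0.099,"dy":-0.406,"dz":-0.006,"ax":0,"ay":0,"az":0,"gripper":1}
    - {"dx":-0.132,"dy":-0.541,"dz":-0.008,"ax":0,"ay":0,"az":0,"gripper":1}
    - {"dx":-0.165,"dy":-0.676,"dz":-0.01,"ax":0,"ay":0,"az":0,"gripper":1}
    - {"dx":-0.198,"dy":-0.811,"dz":-0.012,"ax":0,"ay":0,"az":0,"gripper":1}
    - {"dx":-0.231,"dy":-0.946,"dz":-0.014,"ax":0,"ay":0,"az":0,"gripper":1}
    - {"dx":-0.231,"dy":-0.946,"dz":-0.014,"ax":0,"ay":0,"az":0,"gripper":1}
    - {"dx":-0.231,"dy":-0.946,"dz":-0.014,"ax":0,"ay":0,"az":0,"gripper":1}
    - {"dx":-0.231,"dy":-0.946,"dz":-0.014,"ax":0,"ay":0,"az":0,"gripper":1}

```text
clock: 11.52
eef_pos: [529.0, 13.4, 344.3]
eef_rot: [-3.141, 0.0, -3.027]
wrist_force: [0.2, 0.7, -4.6]
finger_gap: 15.6
finger_force: 40.0
```

Request:
jog_arm:
  commands:
    - {"dx":-0.231,"dy":-0.946,"dz":-0.014,"ax":0,"ay":0,"az":0,"gripper":1}
    - {"dx":-0.231,"dy":-0.946,"dz":-0.014,"ax":0,"ay":0,"az":0,"gripper":1}
    - {"dx":-0.231,"dy":-0.946,"dz":-0.014,"ax":0,"ay":0,"az":0,"gripper":1}
    - {"dx":-0.231,"dy":-0.946,"dz":-0.014,"ax":0,"ay":0,"az":0,"gripper":1}
    - {"dx":-0.198,"dy":-0.811,"dz":-0.012,"ax":0,"ay":0,"az":0,"gripper":1}
    - {"dx":-0.165,"dy":-0.676,"dz":-0.01,"ax":0,"ay":0,"az":0,"gripper":1}
    - {"dx":-0.132,"dy":-0.541,"dz":-0.008,"ax":0,"ay":0,"az":0,"gripper":1}
    - {"dx":-0.099,"dy":-0.406,"dz":-0.006,"ax":0,"ay":0,"az":0,"gripper":1}
    - {"dx":-0.066,"dy":-0.27,"dz":-0.004,"ax":0,"ay":0,"az":0,"gripper":1}
    - {"dx":-0.033,"dy":-0.135,"dz":-0.002,"ax":0,"ay":0,"az":0,"gripper":1}

```text
clock: 12.78
eef_pos: [623.5, -240.9, 347.9]
eef_rot: [3.141, -0.0, -3.026]
wrist_force: [0.8, 0.3, -5.1]
finger_gap: 16.2
finger_force: 40.0
```

```bash
python3 seq.py wrist 18 q5.pkl|sed -n '1p;5p;18p';python3 - <<'E'
from h import *
import pickle
L=pickle.load(open('q5.pkl','rb'))
c=snap('scene');pickle.dump(c,open('s5.pkl','wb'))
a=cv2.resize(L[-1][3]['image'][60:230,150:350],(640,544),interpolation=cv2.INTER_CUBIC)
b=np.abs(L[4][3]['image'].astype(int)-L[12][3]['image']).sum(2)[60:230,150:350]
o=np.zeros((544,800,3),np.uint8);o[:,:640]=a;o[:136,640:]=cv2.resize(np.clip(b*2,0,255).astype(np.uint8),(160,136))[:,:,None]
o[150:310,640:]=cv2.resize(c['image'][200:300,100:200],(160,160))
cv2.imwrite('pics/q5.png',o[:,:,::-1])
E
```

```text
12.825 [ 623.6 -241.   347.9] [ 0.13  0.59 -4.67]
13.025 [ 623.6 -239.6  348.3] [ 0.1  -1.07 -5.21]
13.675 [ 623.7 -240.   348.1] [-1.25  0.16 -4.45]
```

View pics/q5.png

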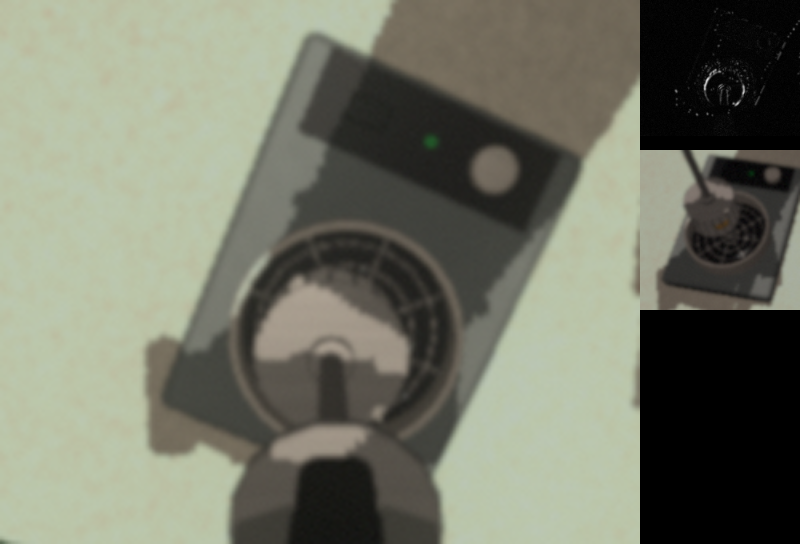

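Wrist view: collar's rim spans columns 230–463 (zoom), lid centred at col 331, stem foot (332,345); small ring in the difference image = small residual swing. Measure collar centre, lid centre and residual.

```bash
cat > cen.py <<'E'
from h import *
import pickle
from scipy.optimize import least_squares
def radial(c,c0,z,rr,angs,ch):
    pts=[]
    for a in angs:
        P=np.array([[c0[0]+r*np.cos(a),c0[1]+r*np.sin(a),z] for r in rr]);uv=proj(c,P).astype(np.float32)
        v=cv2.remap(ch,uv[:,0][None],uv[:,1][None],cv2.INTER_LINEAR)[0]
        pts.append((v,P))
    return pts
def fitc(P):
    f=lambda x:np.hypot(P[:,0]-x[0],P[:,1]-x[1])-x[2]
    s=least_squares(f,[*P[:,:2].mean(0),60],loss='soft_l1',f_scale=1);return s.x,np.median(abs(s.fun))
def circle(c,c0,z,rr,angs,mode,it=3):
    im=cv2.GaussianBlur(c['image'],(0,0),.7).astype(np.float32)
    ch=im[:,:,0]*2-im[:,:,2]*0 if mode else im.sum(2)
    for _ in range(it):
        Q=[]
        for v,P in radial(c,c0,z,rr,angs,ch):
            k=np.argmax(v) if mode=='peak' else np.argmax(-np.gradient(v))
            if 0<k<len(v)-1: Q.append(P[k])
        x,r=fitc(np.array(Q)[:,:2]);c0=x[:2]
    return x,r,len(Q)
E
python3 - <<'E'
from cen import *
np.set_printoptions(suppress=True,precision=2)
L=pickle.load(open('q5.pkl','rb'));c=L[-1][3];p=L[-1][1];d=pickle.load(open('c0.pkl','rb'))
up=np.radians(np.arange(110,255,6))
for z in(62,): 
  print('rim wrist',circle(c,(627,-240),z,np.arange(48,68,.5),up,'peak'))
  print('rim top',circle(d['top'],(626,-238),z,np.arange(50,66,.5),np.radians(np.arange(0,360,6)),'peak'))
  print('rim scene',circle(d['scene'],(623,-241),z,np.arange(50,66,.5),np.radians(np.arange(0,360,6)),'peak'))
print('lid wrist',circle(c,p[:2],p[2]-208,np.arange(24,40,.5),up,0))
T=[]
for t,_,_,k in L:
  im=cv2.GaussianBlur(k['image'],(0,0),.8).astype(float).sum(2)
  a=im[155:168,222:240].mean(0);b=im[138:153,238:252].mean(1)
  T.append((t,a,b))
for t,a,b in T[::6]: print(t,a.astype(int),b.astype(int))
E
```

```text
rim wrist (array([ 628.42, -235.54,   58.41]), np.float64(0.4678230038912865), 24)
rim top (array([ 626.73, -237.13,   58.33]), np.float64(0.3783272986078039), 60)
rim scene (array([ 627.47, -234.93,   58.46]), np.float64(0.39071890588722624), 55)
lid wrist (array([ 631.81, -244.22,   35.92]), np.float64(2.0138069073603546), 23)
12.825 [304 303 277 230 179 143 133 155 201 258 310 355 393 422 442 453 459 460] [163 153 148 146 146 149 161 184 216 255 298 344 384 415 438]
13.125 [326 307 256 196 150 127 125 138 158 180 214 261 312 359 396 422 441 453] [157 148 143 142 141 143 149 163 187 218 254 292 331 368 401]
13.425 [320 306 260 201 155 129 127 145 170 193 222 265 314 361 399 426 444 454] [157 151 146 141 140 142 148 162 184 213 246 283 325 367 403]
```

```bash
cat > sw.py <<'E'
from cen import *
import sys
np.set_printoptions(suppress=True,precision=2,linewidth=130)
def cross(v,th):
    i=np.nonzero((v[1:]>=th)&(v[:-1]<th))[0][-1];return i+(th-v[i])/(v[i+1]-v[i])
def sway(L,cw=(155,168,222,240),rw=(138,153,238,252),th=(290,290),T=.875):
    D=[]
    for t,_,_,k in L:
        im=cv2.GaussianBlur(k['image'],(0,0),.8).astype(float).sum(2)
        D.append((t,cross(im[cw[0]:cw[1],cw[2]:cw[3]].mean(0),th[0])+cw[2],cross(im[rw[0]:rw[1],rw[2]:rw[3]].mean(1),th[1])+rw[0]))
    D=np.array(D);w=2*np.pi/T;A=np.c_[np.ones(len(D)),np.cos(w*D[:,0]),np.sin(w*D[:,0])]
    print(D[::3])
    for k,n,sc in((1,'col (+y)',1.33),(2,'row (tool -x)',1.33)):
        x=np.linalg.lstsq(A,D[:,k],rcond=None)[0];am=np.hypot(x[1],x[2]);ph=np.arctan2(x[2],x[1])/w
        n1=ph+np.ceil((D[-1,0]-ph)/T)*T
        print(n,'amp px',am,'mm@lid',am*sc,'mm eff',am*sc*190.8/165,'next max',n1,'min',n1-T/2,n1+T/2,'res',np.std(D[:,k]-A@x))
if __name__=='__main__':
    L=pickle.load(open(sys.argv[1],'rb'));sway(L)
    c,p=L[-1][3],L[-1][1];print(proj(c,[*p[:2],p[2]-208]));print(manip.read_state()['clock'],shift([627.5,-235.9,348]))
E
python3 sw.py q5.pkl
```

```text
[[ 12.82 231.6  147.8 ]
 [ 12.97 231.99 148.14]
 [ 13.12 233.56 148.93]
 [ 13.28 234.43 149.16]
 [ 13.43 233.5  149.16]
 [ 13.57 231.61 147.86]]
col (+y) amp px 1.5184475325781697 mm@lid 2.019535218328966 mm eff 2.3353170888313133 next max 14.13601082216741 min 13.69851082216741 14.57351082216741 res 0.2071859079786535
row (tool -x) amp px 0.8197866495070778 mm@lid 1.0903162438444136 mm eff 1.2608020565182674 next max 14.145330481149054 min 13.707830481149054 14.582830481149054 res 0.1520511940481843
[[255.29 172.34]]
13.725 [-0.11  0.09  0.  ]
```

Request:
jog_arm:
  commands:
    - {"dx":-0.009,"dy":0.009,"dz":0,"ax":0,"ay":0,"az":0,"gripper":1}
    - {"dx":-0.009,"dy":0.009,"dz":0,"ax":0,"ay":0,"az":0,"gripper":1}
    - {"dx":-0.027,"dy":0.042,"dz":0,"ax":0,"ay":0,"az":0,"gripper":1}
    - {"dx":-0.027,"dy":0.042,"dz":0,"ax":0,"ay":0,"az":0,"gripper":1}
    - {"dx":-0.009,"dy":0.009,"dz":0,"ax":0,"ay":0,"az":0,"gripper":1}
    - {"dx":-0.009,"dy":0.009,"dz":0,"ax":0,"ay":0,"az":0,"gripper":1}
    - {"dx":-0.009,"dy":0.009,"dz":0,"ax":0,"ay":0,"az":0,"gripper":1}
    - {"dx":0,"dy":0,"dz":0,"ax":0,"ay":0,"az":0,"gripper":1}

```text
clock: 14.72
eef_pos: [627.0, -234.4, 348.1]
eef_rot: [-3.142, -0.0, -3.026]
wrist_force: [-0.2, -0.7, -3.8]
finger_gap: 15.7
finger_force: 40.0
```

```bash
python3 seq.py wrist 18 q6.pkl|sed -n '1p;18p';python3 sw.py q6.pkl
python3 - <<'E'
from h import *
import pickle
L=pickle.load(open('q6.pkl','rb'))
a=cv2.resize(L[-1][3]['image'][110:200,200:310],(484,396),interpolation=cv2.INTER_CUBIC)
c=snap('scene');pickle.dump(c,open('s6.pkl','wb'))
b=cv2.resize(c['image'][190:300,110:190],(288,396),interpolation=cv2.INTER_CUBIC)
cv2.imwrite('pics/q6.png',np.hstack([a,b])[:,:,::-1])
E
```

```text
14.775 [ 627.  -234.4  348.1] [-0.51  0.65 -4.88]
15.625 [ 627.  -234.4  348.1] [ 0.89 -0.29 -3.67]
[[ 14.78 232.67 148.41]
 [ 14.93 232.55 148.12]
 [ 15.07 232.51 148.15]
 [ 15.22 232.67 148.35]
 [ 15.38 232.8  148.81]
 [ 15.53 232.8  148.76]]
col (+y) amp px 0.17089202932984005 mm@lid 0.22728639900868727 mm eff 0.262825726853682 next max 16.326954025910343 min 15.889454025910343 16.764454025910343 res 0.02342236371597851
row (tool -x) amp px 0.37656616590022685 mm@lid 0.5008330006473017 mm eff 0.5791450698394254 next max 16.321356158919958 min 15.883856158919958 16.758856158919958 res 0.06463330442285016
[[255.29 172.35]]
15.625 [-0.01 -0.04  0.  ]
```

View pics/q6.png

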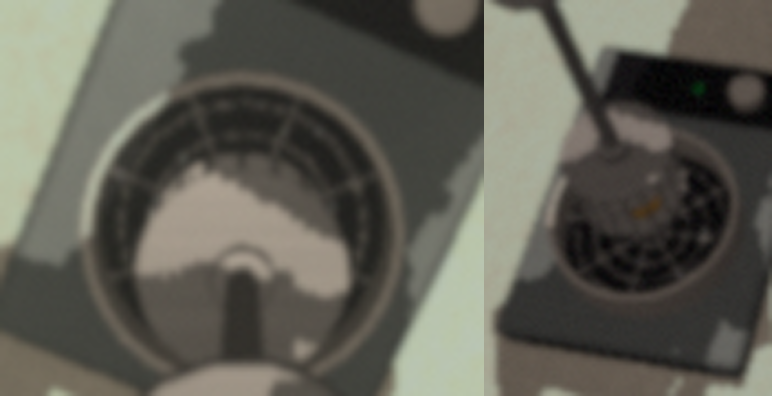

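Lid centre in wrist view is at zoom col 243.5, rim centre 242.5; the basket is nearly concentric and swing is 0.003 rad. Hold past two seconds, then lower.

Request:
jog_arm:
  commands:
    - {"dx":0,"dy":0,"dz":0,"ax":0,"ay":0,"az":0,"gripper":1}
    - {"dx":0,"dy":0,"dz":0,"ax":0,"ay":0,"az":0,"gripper":1}
    - {"dx":0,"dy":0,"dz":0,"ax":0,"ay":0,"az":0,"gripper":1}
    - {"dx":0,"dy":0,"dz":0,"ax":0,"ay":0,"az":0,"gripper":1}
    - {"dx":0,"dy":0,"dz":0,"ax":0,"ay":0,"az":0,"gripper":1}
    - {"dx":0,"dy":0,"dz":0,"ax":0,"ay":0,"az":0,"gripper":1}
    - {"dx":0,"dy":0,"dz":0,"ax":0,"ay":0,"az":0,"gripper":1}
    - {"dx":0,"dy":0,"dz":0,"ax":0,"ay":0,"az":0,"gripper":1}
    - {"dx":0,"dy":0,"dz":0,"ax":0,"ay":0,"az":0,"gripper":1}
    - {"dx":0,"dy":0,"dz":0,"ax":0,"ay":0,"az":0,"gripper":1}

```text
clock: 16.92
eef_pos: [627.0, -234.4, 348.1]
eef_rot: [3.142, -0.0, -3.026]
wrist_force: [-0.0, 0.2, -3.9]
finger_gap: 15.5
finger_force: 40.0
```

Request:
jog_arm:
  commands:
    - {"dx":0,"dy":0,"dz":0,"ax":0,"ay":0,"az":0,"gripper":1}
    - {"dx":0,"dy":0,"dz":0,"ax":0,"ay":0,"az":0,"gripper":1}
    - {"dx":0,"dy":0,"dz":0,"ax":0,"ay":0,"az":0,"gripper":1}
    - {"dx":0,"dy":-0.002,"dz":0.076,"ax":0,"ay":0,"az":0,"gripper":1}
    - {"dx":0,"dy":-0.002,"dz":0.076,"ax":0,"ay":0,"az":0,"gripper":1}
    - {"dx":0,"dy":-0.002,"dz":0.076,"ax":0,"ay":0,"az":0,"gripper":1}
    - {"dx":0,"dy":-0.002,"dz":0.076,"ax":0,"ay":0,"az":0,"gripper":1}
    - {"dx":0,"dy":-0.002,"dz":0.076,"ax":0,"ay":0,"az":0,"gripper":1}
    - {"dx":0,"dy":-0.002,"dz":0.076,"ax":0,"ay":0,"az":0,"gripper":1}
    - {"dx":0,"dy":-0.002,"dz":0.076,"ax":0,"ay":0,"az":0,"gripper":1}

```text
clock: 18.18
eef_pos: [627.1, -235.0, 326.6]
eef_rot: [-3.142, -0.0, -3.026]
wrist_force: [0.3, 0.1, -3.9]
finger_gap: 16.0
finger_force: 40.0
```

Request:
jog_arm:
  commands:
    - {"dx":0,"dy":-0.002,"dz":0.076,"ax":0,"ay":0,"az":0,"gripper":1}
    - {"dx":0,"dy":-0.002,"dz":0.076,"ax":0,"ay":0,"az":0,"gripper":1}
    - {"dx":0,"dy":-0.002,"dz":0.076,"ax":0,"ay":0,"az":0,"gripper":1}
    - {"dx":0,"dy":-0.002,"dz":0.076,"ax":0,"ay":0,"az":0,"gripper":1}
    - {"dx":0,"dy":-0.002,"dz":0.076,"ax":0,"ay":0,"az":0,"gripper":1}
    - {"dx":0,"dy":-0.002,"dz":0.076,"ax":0,"ay":0,"az":0,"gripper":1}
    - {"dx":0,"dy":-0.002,"dz":0.076,"ax":0,"ay":0,"az":0,"gripper":1}
    - {"dx":0,"dy":0,"dz":0,"ax":0,"ay":0,"az":0,"gripper":1}

```text
clock: 19.18
eef_pos: [627.1, -235.5, 305.2]
eef_rot: [3.141, -0.0, -3.026]
wrist_force: [0.3, -0.4, -4.3]
finger_gap: 15.8
finger_force: 40.0
```

```bash
python3 seq.py wrist 18 q7.pkl|sed -n '1p;18p'; python3 sw.py q7.pkl
```

```text
19.225 [ 627.1 -235.5  305.5] [-0.31 -0.1  -4.1 ]
20.075 [ 627.1 -235.5  305.5] [-0.01  0.39 -4.06]
[[ 19.23 232.41 148.32]
 [ 19.38 232.29 147.58]
 [ 19.52 232.38 147.66]
 [ 19.68 232.59 148.01]
 [ 19.82 232.72 148.33]
 [ 19.98 232.6  148.19]]
col (+y) amp px 0.19867871319462693 mm@lid 0.26424268854885385 mm eff 0.30556063621285645 next max 20.706271749398706 min 20.268771749398706 21.143771749398706 res 0.020893858509336706
row (tool -x) amp px 0.34146305594470133 mm@lid 0.45414586440645277 mm eff 0.5251577632045528 next max 20.74065650018321 min 20.30315650018321 21.17815650018321 res 0.12382408900427211
[[255.28 172.35]]
20.075 [-0.01 -0.01 -1.06]
```

Request:
jog_arm:
  commands:
    - {"dx":0,"dy":0,"dz":0,"ax":0,"ay":0,"az":0,"gripper":1}
    - {"dx":0,"dy":0,"dz":0,"ax":0,"ay":0,"az":0,"gripper":1}
    - {"dx":0,"dy":0,"dz":0,"ax":0,"ay":0,"az":0,"gripper":1}
    - {"dx":0,"dy":0,"dz":0,"ax":0,"ay":0,"az":0,"gripper":1}
    - {"dx":0,"dy":0,"dz":0,"ax":0,"ay":0,"az":0,"gripper":1}
    - {"dx":0,"dy":0,"dz":0,"ax":0,"ay":0,"az":0,"gripper":1}
    - {"dx":0,"dy":0,"dz":0,"ax":0,"ay":0,"az":0,"gripper":1}
    - {"dx":0,"dy":0,"dz":0,"ax":0,"ay":0,"az":0,"gripper":1}
    - {"dx":0,"dy":0,"dz":0,"ax":0,"ay":0,"az":0,"gripper":1}
    - {"dx":0,"dy":0,"dz":0,"ax":0,"ay":0,"az":0,"gripper":1}

```text
clock: 21.32
eef_pos: [627.1, -235.5, 305.5]
eef_rot: [-3.142, 0.0, -3.026]
wrist_force: [0.2, -0.7, -4.2]
finger_gap: 15.6
finger_force: 40.0
```

Request:
jog_arm:
  commands:
    - {"dx":0,"dy":0,"dz":0,"ax":0,"ay":0,"az":0,"gripper":1}
    - {"dx":0,"dy":0,"dz":0,"ax":0,"ay":0,"az":0,"gripper":1}
    - {"dx":0,"dy":0,"dz":0,"ax":0,"ay":0,"az":0,"gripper":1}
    - {"dx":0,"dy":0,"dz":0,"ax":0,"ay":0,"az":0,"gripper":1}
    - {"dx":0,"dy":0,"dz":0,"ax":0,"ay":0,"az":0,"gripper":1}
    - {"dx":0,"dy":0,"dz":0,"ax":0,"ay":0,"az":0,"gripper":1}
    - {"dx":0,"dy":0,"dz":0,"ax":0,"ay":0,"az":0,"gripper":1}
    - {"dx":0,"dy":0,"dz":0,"ax":0,"ay":0,"az":0,"gripper":1}
    - {"dx":0,"dy":0,"dz":0,"ax":0,"ay":0,"az":0,"gripper":1}
    - {"dx":0,"dy":0,"dz":0,"ax":0,"ay":0,"az":0,"gripper":1}

```text
clock: 22.58
eef_pos: [627.1, -235.5, 305.6]
eef_rot: [-3.142, 0.0, -3.026]
wrist_force: [-0.3, 0.5, -4.3]
finger_gap: 15.9
finger_force: 40.0
```

Request:
jog_arm:
  commands:
    - {"dx":0,"dy":0,"dz":0,"ax":0,"ay":0,"az":0,"gripper":1}
    - {"dx":0,"dy":0,"dz":0,"ax":0,"ay":0,"az":0,"gripper":1}
    - {"dx":0,"dy":0,"dz":0,"ax":0,"ay":0,"az":0,"gripper":1}
    - {"dx":0,"dy":0,"dz":0,"ax":0,"ay":0,"az":0,"gripper":1}
    - {"dx":0,"dy":0,"dz":0,"ax":0,"ay":0,"az":0,"gripper":1}
    - {"dx":0,"dy":0,"dz":0,"ax":0,"ay":0,"az":0,"gripper":1}
    - {"dx":0,"dy":0,"dz":0,"ax":0,"ay":0,"az":0,"gripper":1}
    - {"dx":0,"dy":0,"dz":0,"ax":0,"ay":0,"az":0,"gripper":1}
    - {"dx":0,"dy":0,"dz":0,"ax":0,"ay":0,"az":0,"gripper":1}
    - {"dx":0,"dy":0,"dz":0,"ax":0,"ay":0,"az":0,"gripper":1}

```text
clock: 23.82
eef_pos: [627.1, -235.5, 305.5]
eef_rot: [3.142, -0.0, -3.026]
wrist_force: [0.2, -0.7, -4.8]
finger_gap: 15.8
finger_force: 40.0
```

Request:
jog_arm:
  commands:
    - {"dx":0,"dy":0,"dz":0,"ax":0,"ay":0,"az":0,"gripper":1}
    - {"dx":0,"dy":0,"dz":0,"ax":0,"ay":0,"az":0,"gripper":1}
    - {"dx":0,"dy":0,"dz":0,"ax":0,"ay":0,"az":0,"gripper":1}
    - {"dx":0,"dy":0,"dz":0,"ax":0,"ay":0,"az":0,"gripper":1}
    - {"dx":0,"dy":0,"dz":0,"ax":0,"ay":0,"az":0,"gripper":1}
    - {"dx":0,"dy":0,"dz":0,"ax":0,"ay":0,"az":0,"gripper":1}
    - {"dx":0,"dy":0,"dz":0,"ax":0,"ay":0,"az":0,"gripper":1}
    - {"dx":0,"dy":0,"dz":0,"ax":0,"ay":0,"az":0,"gripper":1}
    - {"dx":0,"dy":0,"dz":0,"ax":0,"ay":0,"az":0,"gripper":1}
    - {"dx":0,"dy":0,"dz":0,"ax":0,"ay":0,"az":0,"gripper":1}

```text
clock: 25.08
eef_pos: [627.1, -235.5, 305.5]
eef_rot: [3.142, 0.0, -3.026]
wrist_force: [-0.7, 0.5, -4.5]
finger_gap: 15.5
finger_force: 40.0
```

```bash
python3 seq.py wrist 18 q8.pkl|sed -n '1p;18p'; python3 sw.py q8.pkl && python3 -c "
from cell import job
print(job.sign_off())"
```

```text
25.125 [ 627.1 -235.5  305.6] [ 0.18  0.69 -4.84]
25.975 [ 627.1 -235.5  305.5] [-0.84  0.59 -4.12]
[[ 25.12 232.67 148.21]
 [ 25.27 232.59 148.  ]
 [ 25.43 232.36 147.66]
 [ 25.57 232.33 147.56]
 [ 25.73 232.51 147.81]
 [ 25.88 232.64 148.24]]
col (+y) amp px 0.18042397480895858 mm@lid 0.23996388649591494 mm eff 0.27748551238436714 next max 26.83513584889079 min 26.39763584889079 27.27263584889079 res 0.021231151888107837
row (tool -x) amp px 0.36072246218508225 mm@lid 0.4797608747061594 mm eff 0.5547780296602135 next max 26.83853088887179 min 26.40103088887179 27.27603088887179 res 0.049524941665155545
[[255.31 172.34]]
25.975 [-0.01 -0.01 -1.06]
the job is handed in; nothing more can be done
None
```

Job handed in at about 26 s: basket held by its handle, hanging within about 0.6 mm of swing, centred to about 1 mm, with its bottom worked out from arm height at about 48 mm (rim 62, grille 33); I viewed 11 pictures, one over the limit of 10.

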